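Pin the sloping stage in line and hasp it

ROBOT

A 7-joint arm with a two-finger parallel gripper is mounted at the origin on a cart in front of the work surface, level with it; the furniture and walls round the work are solid. World frame = base frame: x ahead of the robot, y to its left, z up, the work surface at z = 0. Lengths are in m, angles in rad, forces in N, time in s.
With the tool pointing down it reaches from about 0.425 to 0.95 m from the base axis. Payload 4.7 kg.
Tool frame: the origin (TCP) lies on the centre line of the jaws, within the pads' length; the fingertips stand robot.nose_length ahead of it and the grasp point (between the pads) lies 8 mm behind it (robot.nose_length is the distance from the TCP to the fingertips, in m); z points along the fingers, x is the direction in which the jaws open and shut, and the axes are right-handed (so a half turn about z gives the same grasp; the last joint's range is limited). The gripper opens to 85 mm and grips with 20 to 120 N. Pads are 22 mm wide; open, the fingers measure 114 mm over their backs; the gripper's body (76 mm by 85 mm) begins 54 mm behind the grasp point. The pads swing forward as they close: fully open they stand 13 mm farther back than shut.
Start: joints at [1.32, 0.469, -0.049, 1.532, 0.024, 1.141, -0.082], TCP at [0.149, -0.658, 0.242] pointing down, gripper open.
Joint ranges: [-2.59, 2.59], [-0.33, 1.99], [-1.39, 1.29], [0.1, 2.45], [-1.04, 4.18], [0.21, 1.99], [-2.66, 2.66]. Speed limits (rad/s): [2.57, 2.57, 3.14, 3.14, 3.14, 3.14, 3.14].

INTERFACE

Orientations are given as [roll, pitch, yaw] about the fixed x, y, z axes, in that order (R = Rz(yaw) Ry(pitch) Rx(roll)).
In Python, from plant import robot gives the robot as it stands. Calls block until the motion is done:
- robot.goto(position, orientation): joint-space move of the TCP to a pose.
- robot.move_straight(position, vel=0.15, attitude=None, contact_N=None): straight line of the TCP; attitude=None keeps the orientation; vel is the mean speed in m/s. With contact_N (N) it stops when the force on the tool has changed by that much, and returns True; else False.
- robot.move_joints(angles): joint-space move.
- robot.grip(opening, strength=None): opening from 0.0 (shut) to 1.0 (fully open); strength is the grip in N (None keeps the last); returns when the fingers have stopped.
- robot.sleep(seconds).
- robot.inverse_kinematics(position, orientation): joint angles nearest the present ones, or None.
- robot.sense(): the state.
- robot.grab_frame(name): name is "scene" or "side" or "wrist"; returns a dict with "image" (480x640x3 uint8, red, green, blue), "range_z" (480x640 float32, m along the optical axis (not along the pixel's ray), 0 where there is no reading), "fx", "fy", "cx", "cy" (pixels), "dist_coeffs" ([k1, k2, p1, p2, k3] as OpenCV has them; the pictures are not rectified), "R" (3x3) and "t" (3): a world point X has camera coordinates R X + t. Camera axes: x right, y down, z forward; pixel columns grow to the right and rows downward; lengths in m; the calibration is good to about 2 mm. A picture is of the moment at which its call begins.
A pose or a line that the arm cannot do raises robot.IKError and nothing moves.
- robot.close_job(): hands the job in, once; it reports no verdict.
The state is a dict: "t": time; "joint_pos": joint angles; "joint_velocities": joint speeds; "effort": joint torques, N m; "tcp_pos": TCP position; "tcp_rot": TCP orientation; "wrist_force": force on the tool from outside, world axes, zero at the start; "torque": the same for the moment, N m; "opening": opening from 0.0 (shut) to 1.0 (fully open).
Only numpy, scipy, OpenCV 4.12 (cv2) and the standard library are available. Lean on these libraries where they do the work, as an engineer would, in place of code of your own. Each camera call takes 0.05 s, during which the arm holds its last target.

TASK

The sliding carrier on the sloping specimen stage stands out of line with the stage. Take the tapered drift out of its wooden block and push it straight down the carrier's hole into the hole of the face plate below, until its collar sits fully home on the carrier and the two holes are drawn into line, and let go of it. Then swing the steel hasp over the carrier's staple until it lies flat; leave the drift in, and leave the loose things on the bench where they stand.

Things in the scene. Friction and masses are not known exactly. Their poses are not given: they have to be found in the camera images.
- stage: fixed specimen stage: grey foot plate 120 x 215 x 10 mm on the bench with four steel columns that carry a sloping face plate. Origin: centre of the foot's underside; its own -x is the low side of the slope (towards the robot, give or take its yaw).
- face: sloping grey face plate, 104 (x, up the slope) x 224 (y, across) x 8 mm, leaning 30 degrees: its z is the slope's normal and points up and towards the robot. Origin: centre of its underside, 75 mm over the bench. The carrier lies on it between two guide rails (x = +-45 mm, tops 19.5 mm above the origin).
- base_hole (a point): centre of the upper mouth of the face plate's 16 mm through hole, hidden under the carrier, at [0, 45, 8] mm in face; axes as face. Under the plate there is 55 mm of free room.
- carrier_hole (a point): centre of the upper mouth of the 16 mm through hole in the carrier, on the carrier's upper face (8 mm above base_hole along the normal); axes as face. It lies out of line with base_hole along y by the value of joint carrier.
- carrier (a joint): slide of the aluminium carrier plate (86 x 120 x 8 mm, with a thin glass slide under clips and a steel staple) along the face's y, in m: 0 = the two holes in line, positive = carrier too far towards +y (starts at 0.004 to 0.006), stops at +-0.009. It moves with about 1.5 N and stays where it is left.
- hasp (a joint): hinge of the steel hasp, a strap 74 x 22 x 3 mm, in rad: 0 = closed, flat along the face's +y over the carrier, staple through its slot; 1.57 = standing up along the face's z; more = leaning outward to -y (starts at 1.6 to 2.05, stop at 2.3). It stays where it is left and turns with about 0.04 N m, e.g. pushed over from its outer side with a closed gripper.
- hasp_pivot (a point): centre of the hasp's pivot on the face plate (fixed), which runs along the face's x between two lugs (42 mm over all, 3.5 mm higher than the pivot); axes as face. The strap is solid from here to 43 mm, slotted to 62 mm. Closed, its top is 1.5 mm above this point, and the staple, 52 mm away, stands 6 mm above the strap.
- hasp_end (a point): middle of the free end of the hasp, 74 mm from the pivot.
- drift: loose steel drift, about 150 g, upright in its block. Origin: centre of the underside of its collar (which comes to rest on the carrier, at carrier_hole, with z along the normal). Along its z: collar 26 mm across from 0 to 5 mm; square handle 16 x 16 mm (flats face its x and y) from 5 to 43 mm; below, a round 15 mm shank to -19 mm, then a taper to a 5 mm tip at -48 mm.
- block: fixed wooden block 64 x 64 x 56 mm with one upright 17.5 mm hole; the drift's collar rests on its top. Origin: centre of its underside.
- tape_roll: loose roll of tape lying flat, 102 mm diameter, 24 mm high, the one nearer the robot, beside the stage; to be left alone. Origin: centre of its underside.
- vial_stray: loose glass vial with black cap, 26 mm diameter, 56 mm high, upright between the stage and the robot; to be left alone. Origin: centre of its underside.
- weight_500: loose brass weight with a knob, 23 mm diameter, 26 mm high; to be left alone. Origin: centre of its underside.
- evaporating_dish: loose white evaporating dish with a lip, 85 x 90 mm, 31 mm high, behind the stage to its left; to be left alone. Origin: centre of its underside.

How it is judged:
On the way, in this order (a step that is already met when the one before it is completed fails the run):
1. drift fully home in both holes, carrier in line (z of drift in the frame of face between 0.0135 and 0.0185 m and distance between drift and carrier_hole below 0.004 m and angle between the z axis of drift and the z axis of face, either way round below 0.07 rad and value of joint carrier between -0.002 and 0.002 m), for 0.2 s.
2. hasp swung over the staple, lying flat (value of joint hasp below 0.12 rad), for 0.2 s.
At the end, for the whole second after the job is handed in: The drift stands released and at rest in both holes: collar within 2.5 mm of the carrier's face, axis within 4 degrees of the slope's normal; the carrier is within 2 mm of in line; the hasp lies within 0.12 rad of closed (all of step 1 and value of joint hasp below 0.12 rad and linear speed of drift below 0.01 m/s and contact force between the fingers and drift below 0.1 N); the robot touches nothing.
It fails at once if a loose bystander (tape roll, vial, brass weight, evaporating dish) shifted by more than 30 mm or tipped (distance of any of tape_roll, vial_stray, weight_500, evaporating_dish from where it was at the start of the episode above 0.03 m or angle between any of tape_roll, vial_stray, weight_500, evaporating_dish's own z axis and vertical above 0.5 rad).
It also fails if it takes over 58 s, if anything falls off the work surface, if the arm or the gripper's body presses on something with over 40 N, if the wrist force passes 120 N, or if a joint passes its speed limit or range.

## Working session

There is one attempt and no reset: what is moved stays moved. The work goes in short steps, each a Python script; the robot and the scene stay as the last script left them, time stands still between calls to the robot, and variables do not carry over. Pictures are saved under pics/ and viewed, and the job is handed in when it is done.

```bash
ls; mkdir -p pics
python3 - <<'E'
from plant import robot
import cv2,numpy as np
print(robot.sense(), robot.nose_length)
for n in ["scene","side","wrist"]:
    f=robot.grab_frame(n)
    cv2.imwrite(f"pics/{n}0.png",f["image"][:,:,::-1])
    np.savez(f"pics/{n}0.npz",**f)
    print(n,f["fx"],f["fy"],f["cx"],f["cy"],f["dist_coeffs"],f["R"],f["t"])
E
```

```text
pics
{'t': 0.0, 'joint_pos': array([ 1.32011727,  0.46943733, -0.04858201,  1.53371674,  0.02409561,
        1.1409678 , -0.0822825 ]), 'joint_velocities': array([-0.00055607, -0.00079813,  0.00064445,  0.00095985,  0.00035314,
        0.00132624,  0.0010723 ]), 'effort': array([ 7.06255491e-06, -5.10317588e+01, -4.62062785e-02, -2.37715673e+01,
        1.07500562e-02,  7.60501600e-03,  1.79264271e-05]), 'tcp_pos': array([ 0.14835711, -0.65791484,  0.24125446]), 'tcp_rot': array([ 3.14151974e+00,  1.94243135e-03, -1.34898110e+00]), 'wrist_force': array([ 0.13406262, -0.26837144, -0.5591691 ]), 'torque': array([-0.0045223 ,  0.02407676,  0.01747647]), 'opening': 0.9959356392045221} 0.011
scene 446.0890673199286 446.0890673199286 314.4737026693621 237.51898698041936 [-0.04142874  0.          0.          0.          0.        ] [[-0.69797056 -0.71611312 -0.00436926]
 [-0.53243665  0.52300832 -0.66556255]
 [ 0.47890323 -0.46221671 -0.74632929]] [0.3862645  0.31043757 0.85126719]
side 458.96243470710556 458.96243470710556 327.1480345416929 237.1313005338187 [0.03496995 0.         0.         0.         0.        ] [[ 0.99660654 -0.08222095 -0.00388761]
 [-0.05085663 -0.57792547 -0.81450338]
 [ 0.06472249  0.81193711 -0.58014579]] [-0.51666848  0.12407903  0.86732933]
wrist 388.17486704403393 388.17486704403393 321.8724475910821 243.40783021839542 [0.00888888 0.         0.         0.         0.        ] [[ 0.2206549  -0.97534771 -0.00287331]
 [-0.92325212 -0.20981734  0.3218419 ]
 [-0.31451063 -0.06836321 -0.94678906]] [-0.67407803 -0.04263852  0.38164953]
```

View pics/scene0.png

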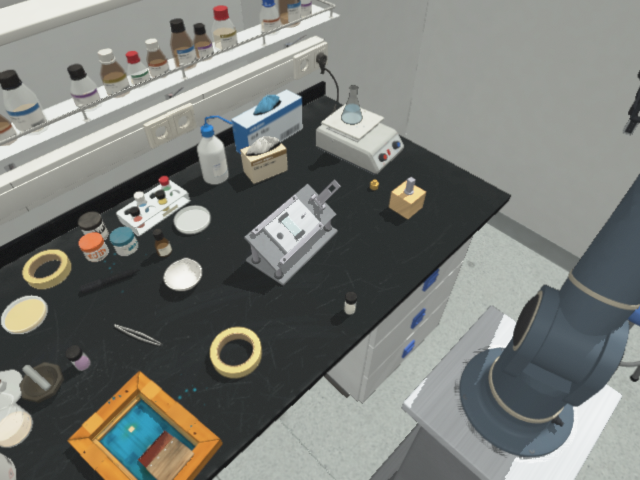

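View pics/side0.png

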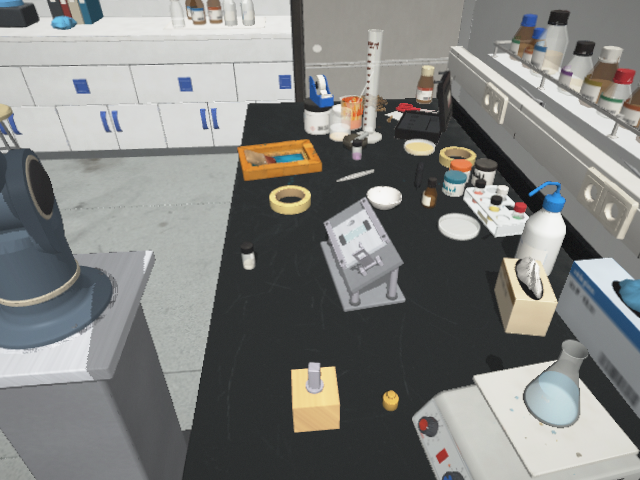

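View pics/wrist0.png

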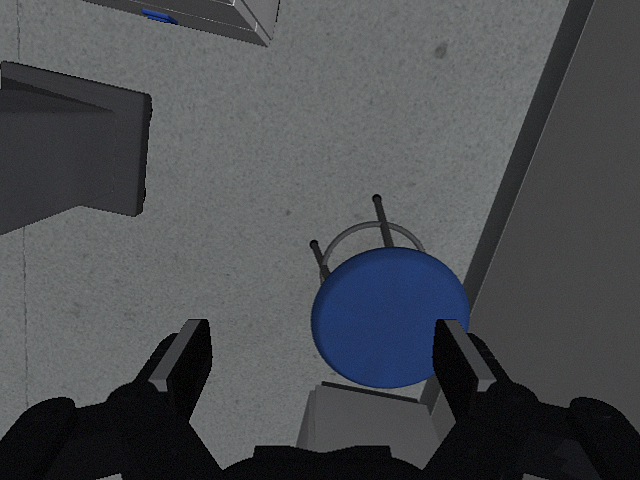

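The scene camera shows the stage at about (292,235), hasp up at (325,197), block with drift at (407,195), weight at (374,184), vial at (350,302) and tape roll at (236,353). The side camera shows the stage at (362,250) and the block at (315,395). I'll enlarge the crops next.

Run:
```python
import cv2
a=cv2.imread("pics/scene0.png"); b=cv2.imread("pics/side0.png")
cv2.imwrite("pics/c1.png",cv2.resize(a[170:290,235:365],None,fx=6,fy=5,interpolation=cv2.INTER_CUBIC)[:, :])
cv2.imwrite("pics/c2.png",cv2.resize(b[190:315,310:415],None,fx=6,fy=4.8,interpolation=cv2.INTER_CUBIC))
c=cv2.resize(a[165:225,360:435],None,fx=5,fy=5,interpolation=cv2.INTER_CUBIC)
d=cv2.resize(b[350:440,280:350],None,fx=5,fy=5,interpolation=cv2.INTER_CUBIC)
import numpy as np
h=max(c.shape[0],d.shape[0]);o=np.zeros((h,c.shape[1]+d.shape[1],3),np.uint8)
o[:c.shape[0],:c.shape[1]]=c;o[:d.shape[0],c.shape[1]:]=d
cv2.imwrite("pics/c3.png",o)
```

```text
(no output)
```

View pics/c1.png

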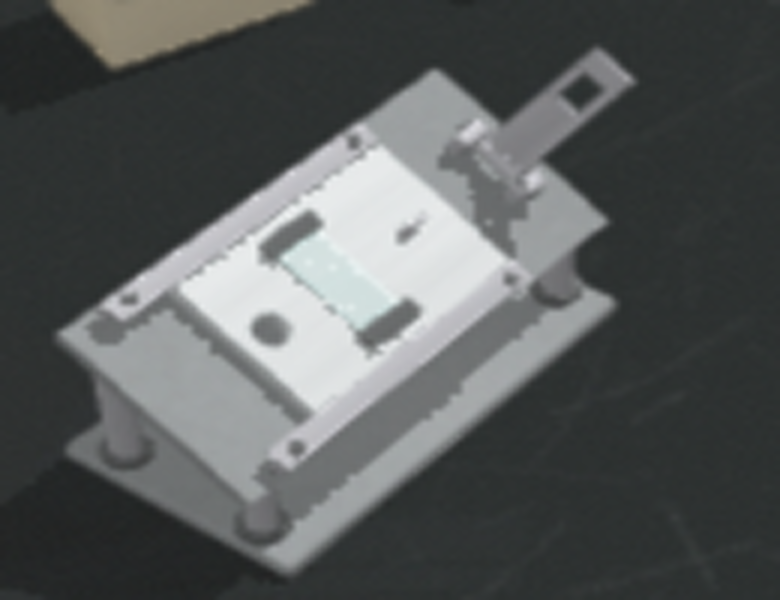

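View pics/c2.png

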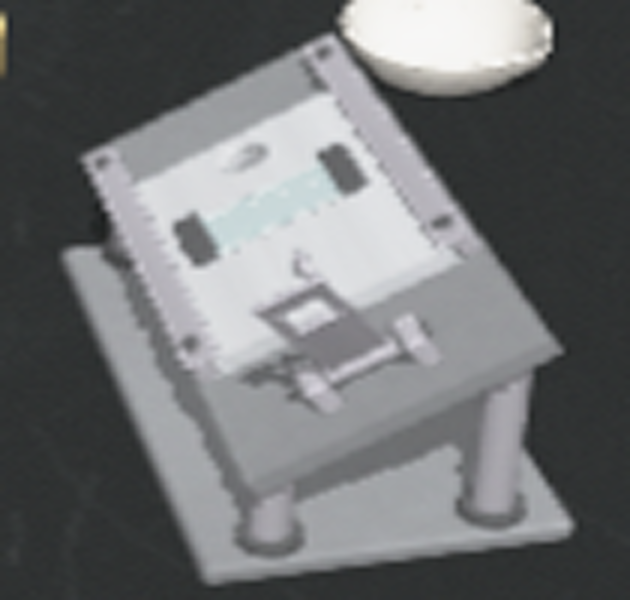

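View pics/c3.png

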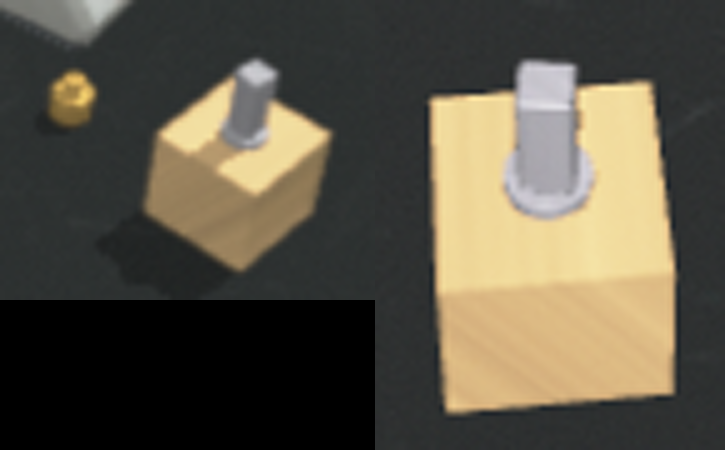

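```bash
cat > h.py <<'E'
import numpy as np, cv2
from scipy.optimize import least_squares
from scipy.spatial.transform import Rotation as Ro
def proj(f,X):
    X=np.atleast_2d(X).astype(float)
    K=np.array([[f["fx"],0,f["cx"]],[0,f["fy"],f["cy"]],[0,0,1.]])
    p,_=cv2.projectPoints(X,cv2.Rodrigues(np.array(f["R"]))[0],np.array(f["t"],float),K,np.array(f["dist_coeffs"],float))
    return p[:,0]
def ray(f,uv):
    K=np.array([[f["fx"],0,f["cx"]],[0,f["fy"],f["cy"]],[0,0,1.]])
    n=cv2.undistortPoints(np.array([[uv]],float),K,np.array(f["dist_coeffs"],float))[0,0]
    R=np.array(f["R"]);c=-R.T@f["t"];d=R.T@np.array([n[0],n[1],1]);return c,d
def onz(f,uv,z):
    c,d=ray(f,uv);return c+d*(z-c[2])/d[2]
def face(s):  # s=x,y,yaw -> R,t of face
    return (Ro.from_euler('z',s[2])*Ro.from_euler('y',-np.pi/6)).as_matrix(), np.array([s[0],s[1],.075])
def f2w(s,p):
    R,t=face(s);return np.atleast_2d(p)@R.T+t
def foot2w(s,p):
    return np.atleast_2d(p)@Ro.from_euler('z',s[2]).as_matrix().T+np.array([s[0],s[1],0])
E
cat > fit.py <<'E'
from h import *
S=np.load("pics/scene0.npz");D=np.load("pics/side0.npz")
sc=lambda u,v:((u+.5)/6+235-.5,(v+.5)/5+170-.5)
sd=lambda u,v:((u+.5)/6+310-.5,(v+.5)/4.8+190-.5)
F=lambda a,b:[a*.052,b*.112,.008]; B=lambda a,b:[a*.06,b*.1075,.01]
SF=[(F(1,-1),sc(435,70)),(F(-1,-1),sc(607,222)),(F(1,1),sc(60,335)),(F(-1,1),sc(262,508))]
SB=[(B(-1,-1),sc(617,300)),(B(-1,1),sc(290,573)),(B(1,1),sc(68,450))]
DF=[(F(1,1),sd(335,32)),(F(-1,1),sd(80,160)),(F(1,-1),sd(562,352)),(F(-1,-1),sd(250,490))]
DB=[(B(-1,1),sd(62,255)),(B(-1,-1),sd(208,580)),(B(1,-1),sd(575,520))]
def res(s,which):
    r=[]
    for f,L,g in ((S,SF,f2w),(S,SB,foot2w),(D,DF,f2w),(D,DB,foot2w)):
        if f is S and which=='D' or f is D and which=='S': continue
        r.append(proj(f,g(s,[l[0] for l in L]))-np.array([l[1] for l in L]))
    return np.concatenate(r).ravel()
for w in 'SDB':
    o=least_squares(res,[.6,0,0],args=(w,));print(w,o.x,o.cost);
s=o.x;print(np.round(res(s,'B').reshape(-1,2),1).tolist())
np.save("stage.npy",s)
# carrier hole from pixels: intersect with plane z=16 of face
R,t=face(s)
for f,uv in ((S,sc(270,330)),(D,sd(245,157))):
    c,d=ray(f,uv);n=R[:,2];p0=t+.016*n;p=c+d*((p0-c)@n)/(d@n);print('hole in face',R.T@(p-t))
# hasp end
# block corners & drift
cs=lambda u,v:((u+.5)/5+360-.5,(v+.5)/5+165-.5)
cd=lambda u,v:((u-375+.5)/5+280-.5,(v+.5)/5+350-.5)
for uv in ((157,133),(258,195),(331,132)): print('S blk',onz(S,cs(*uv),.056))
for uv in ((430,98),(652,82),(673,276),(443,292)): print('D blk',onz(D,cd(*uv),.056))
for uv in ((257,72),): print('S drift top',onz(S,cs(*uv),.099))
for uv in ((521,62),(577,66),(574,108),(519,106)): print('D drift top',onz(D,cd(*uv),.099))
E
python3 fit.py
```

```text
S [0.58396969 0.04457552 0.14624908] 1.2563813629466618
D [0.58723338 0.03866211 0.14351174] 4.726440103008468
B [0.58659308 0.04157136 0.14671789] 15.790283273003626
[[0.1, -1.2], [0.3, -1.4], [0.6, -0.8], [-0.7, -1.6], [0.5, -1.4], [0.9, -1.3], [-0.3, -1.2], [-1.2, 0.1], [0.1, -0.7], [-1.3, -2.7], [-0.3, -0.9], [-1.1, -1.3], [-0.4, -1.5], [0.6, 0.6]]
hole in face [0.00040835 0.05310127 0.016     ]
hole in face [0.00197756 0.04917057 0.016     ]
S blk [ 0.50865755 -0.23553822  0.056     ]
S blk [ 0.44310294 -0.23595896  0.056     ]
S blk [ 0.4454035  -0.30126885  0.056     ]
D blk [ 0.44562855 -0.2367387   0.056     ]
D blk [ 0.51069575 -0.23659715  0.056     ]
D blk [ 0.51013715 -0.30126668  0.056     ]
D blk [ 0.4480711  -0.30081433  0.056     ]
S drift top [ 0.47586919 -0.26698536  0.099     ]
D drift top [ 0.47211688 -0.26135576  0.099     ]
D drift top [ 0.4872581 -0.2640222  0.099    ]
D drift top [ 0.48549251 -0.27784595  0.099     ]
D drift top [ 0.47086306 -0.27592953  0.099     ]
```

Run:
```python
from plant import robot
from h import *
s=np.array([.5866,.0416,.1467])
R,t=face(s)
h=f2w(s,[0,.049,.016])[0]
print(h)
def tool(z,x):
    x=x-z*(x@z);x/=np.linalg.norm(x);y=np.cross(z,x);return np.c_[x,y,z]
for nm,x in (('x',R[:,0]),('-x',-R[:,0]),('y',R[:,1]),('-y',-R[:,1])):
    T=tool(-R[:,2],x);e=Ro.from_matrix(T).as_euler('xyz')
    for d in (.020,.1,.2): 
        q=robot.inverse_kinematics(list(h+R[:,2]*d),list(e)); print(nm,d,e.round(2),None if q is None else np.round(q,2))
for yaw in (-.12,-.12+np.pi/2,-.12-np.pi/2,np.pi-.12):
    for z in (.076,.25):
        q=robot.inverse_kinematics([.478,-.268,z],[np.pi,0,yaw]);print(yaw,None if q is None else np.round(q,2))
```

```text
[0.57152338 0.08890429 0.08885641]
x 0.02 [ 3.14 -0.52  0.15] [ 0.27  0.4  -0.62  2.25  1.47  0.28 -1.5 ]
x 0.1 [ 3.14 -0.52  0.15] [ 0.68  0.3  -1.07  2.26  1.06  0.39 -1.09]
x 0.2 [ 3.14 -0.52  0.15] [ 1.18 -0.15 -1.29  2.24 -0.34  0.44  0.27]
-x 0.02 [-3.14  0.52 -2.99] [ 0.27  0.4  -0.62  2.25  1.47  0.28  1.64]
-x 0.1 [-3.14  0.52 -2.99] [ 0.75  0.34 -1.16  2.25  1.12  0.43  2.01]
-x 0.2 [-3.14  0.52 -2.99] [ 1.33 -0.23 -1.36  2.24 -0.57  0.48 -2.64]
y 0.02 [2.62 0.   1.72] [ 0.27  0.4  -0.62  2.25  1.47  0.28  0.07]
y 0.1 [2.62 0.   1.72] [ 0.22  0.18 -0.54  2.27  0.69  0.25  0.8 ]
y 0.2 [2.62 0.   1.72] [ 0.66 -0.08 -0.87  2.25 -0.05  0.42  1.53]
-y 0.02 [-2.62  0.   -1.42] None
-y 0.1 [-2.62  0.   -1.42] [ 0.05  0.16 -0.34  2.28  0.56  0.22 -2.22]
-y 0.2 [-2.62  0.   -1.42] [ 1.23 -0.17 -1.32  2.24 -0.4   0.45 -1.24]
-0.12 [ 0.81  0.52 -0.48  1.96  0.35  0.74 -0.  ]
-0.12 [ 0.87  0.3  -0.54  1.8   0.17  1.08  0.15]
1.4507963267948965 [ 0.94  0.56 -0.67  1.96  0.49  0.79  1.45]
1.4507963267948965 [ 1.04  0.35 -0.77  1.8   0.27  1.1   1.63]
-1.6907963267948967 [ 0.59  0.48 -0.2   1.98  0.14  0.7  -1.39]
-1.6907963267948967 [ 0.64  0.27 -0.25  1.82  0.07  1.07 -1.33]
3.021592653589793 [-0.33  0.76  1.11  2.03 -0.87  0.93 -2.  ]
3.021592653589793 [-0.41  0.42  1.12  1.87 -0.42  1.12 -2.39]
```

Run:
```python
from plant import robot
from h import *
robot.goto([.478,-.268,.26],[np.pi,0,-.12])
f=robot.grab_frame("wrist");np.savez("pics/w1.npz",**f);cv2.imwrite("pics/w1.png",f["image"][:,:,::-1])
st=robot.sense();print(st["t"],st["tcp_pos"],st["joint_pos"].round(2))
R=f["R"];c=-R.T@f["t"];T=Ro.from_euler('xyz',st["tcp_rot"]).as_matrix();print("cam in tool",T.T@(c-st["tcp_pos"]),T.T@R.T[:,2])
```

```text
2.05 [ 0.47736573 -0.26972046  0.25977607] [ 0.87  0.29 -0.53  1.79  0.17  1.1   0.16]
cam in tool [ 1.28974320e-04 -8.24117539e-02 -1.31739353e-01] [-3.72358337e-04  3.20850856e-01  9.47129658e-01]
```

View pics/w1.png

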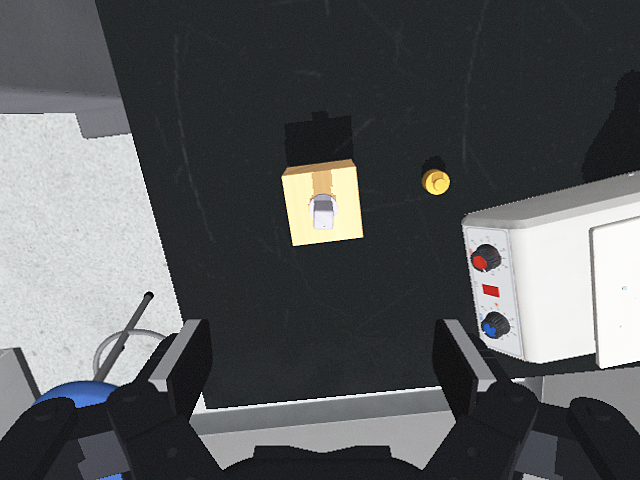

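The wrist view shows the block's top corners at about (283,174), (355,164), (363,237) and (294,245), with the drift handle top near (323,216). I'll zoom in to measure.

Run:
```python
from plant import robot
import cv2
a=cv2.imread("pics/w1.png")[150:255,270:375]
cv2.imwrite("pics/w1c.png",cv2.resize(a,None,fx=5.5,fy=5.5,interpolation=cv2.INTER_CUBIC))
print(robot.sense()["tcp_pos"],robot.sense()["wrist_force"])
```

```text
[ 0.47736573 -0.26972046  0.25977607] [ 0.27329095 -0.2994878   0.05092967]
```

View pics/w1c.png

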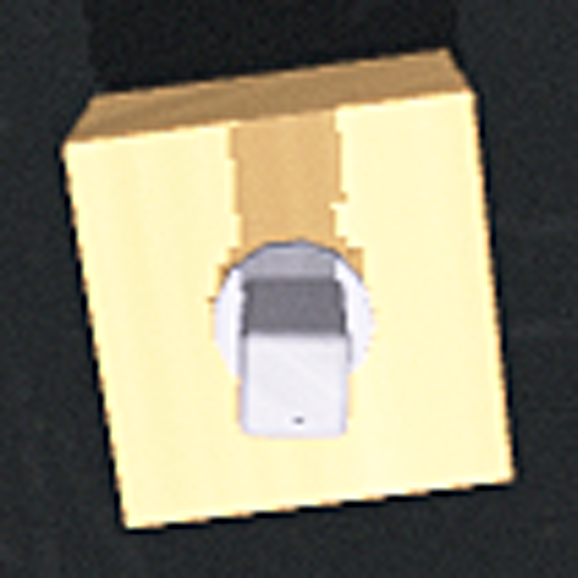

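Run:
```python
from h import *
f=np.load("pics/w1.npz")
c=lambda u,v:((u+.5)/5.5+270-.5,(v+.5)/5.5+150-.5)
B=[onz(f,c(*p),.056) for p in ((65,148),(473,93),(513,480),(126,527))]
print(np.round(B,4),np.mean(B,0))
D=[onz(f,c(*p),.099) for p in ((243,333),(349,333),(347,435),(240,435))]
print(np.round(D,4),np.mean(D,0))
```

```text
[[ 0.4463 -0.2361  0.056 ]
 [ 0.5105 -0.2354  0.056 ]
 [ 0.5111 -0.2991  0.056 ]
 [ 0.4465 -0.2994  0.056 ]] [ 0.47861334 -0.26751814  0.056     ]
[[ 0.4724 -0.2586  0.099 ]
 [ 0.4872 -0.2604  0.099 ]
 [ 0.4852 -0.2752  0.099 ]
 [ 0.47   -0.2734  0.099 ]] [ 0.47867866 -0.2669128   0.099     ]
```

Run:
```python
from plant import robot
from h import *
robot.grip(0.55)
o=[np.pi,0,-.13]
robot.goto([.4788,-.2672,.13],o)
p=robot.sense()["tcp_pos"];print(p,robot.sense()["tcp_rot"])
d=np.array([.4787,-.2672])-p[:2]
hit=robot.move_straight([.4788+d[0],-.2672+d[1],.077],vel=.06,contact_N=6)
s=robot.sense();print(hit,s["t"],s["tcp_pos"],s["wrist_force"])
robot.grip(0.0,60)
s=robot.sense();print(s["t"],s["tcp_pos"],s["opening"],s["wrist_force"],s["torque"])
f=robot.grab_frame("wrist");cv2.imwrite("pics/w2.png",f["image"][:,:,::-1])
```

```text
[ 0.47978289 -0.26739808  0.13081488] [ 3.14145260e+00 -1.43823875e-03 -1.29724422e-01]
False 4.1333 [ 0.47808093 -0.26708041  0.0772983 ] [-0.72351596  0.042411    0.14237436]
4.5167 [ 0.47797026 -0.26709879  0.07746289] 0.1772806644292289 [-0.27274936  0.36802433  3.11332994] [0.04409144 0.08141343 0.05168538]
```

View pics/w2.png

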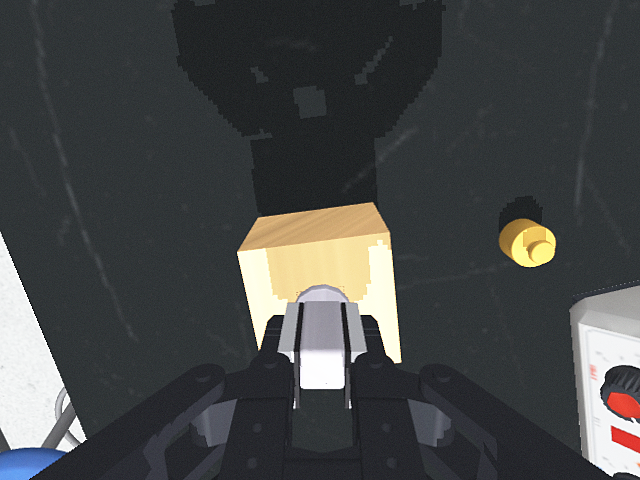

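```bash
cat >> h.py <<'E'
def tool(z,x):
    x=x-z*(x@z);x=x/np.linalg.norm(x);y=np.cross(z,x);return np.c_[x,y,z]
def eul(T): return list(Ro.from_matrix(T).as_euler('xyz'))
E
python3 - <<'E'
from plant import robot
from h import *
robot.move_straight([.478,-.267,.26],vel=.2)
s=robot.sense();print(s["t"],s["tcp_pos"],s["opening"],s["joint_pos"].round(2))
st=np.load("stage.npy");st[:2]=[.586,.0415]
R,t=face(st);h=f2w(st,[0,.050,.016])[0];n=R[:,2]
for nm,x in (('x',R[:,0]),('-x',-R[:,0]),('y',R[:,1]),('-y',-R[:,1])):
    e=eul(tool(-n,x))
    for d in (.02,.05,.09,.13,.17):
        q=robot.inverse_kinematics(list(h+n*d),e); print(nm,d,None if q is None else np.round(q,2))
E
```

```text
5.6333 [ 0.47706336 -0.26671887  0.25855966] 0.17511254639936072 [ 0.87  0.29 -0.54  1.79  0.17  1.1   0.15]
x 0.02 [ 0.67  0.63 -1.18  2.23  1.57  0.63 -1.48]
x 0.05 [ 0.28  0.32 -0.63  2.26  1.24  0.26 -1.29]
x 0.09 [ 0.31  0.22 -0.64  2.27  0.87  0.26 -0.93]
x 0.13 [ 0.61  0.15 -0.93  2.26  0.65  0.33 -0.71]
x 0.17 [ 0.89  0.04 -1.16  2.25  0.27  0.36 -0.34]
-x 0.02 [ 0.26  0.4  -0.62  2.25  1.48  0.28  1.64]
-x 0.05 [ 0.69  0.53 -1.18  2.24  1.45  0.56  1.74]
-x 0.09 [ 0.74  0.38 -1.17  2.25  1.2   0.46  1.93]
-x 0.13 [ 0.77  0.2  -1.12  2.26  0.79  0.37  2.31]
-x 0.17 None
y 0.02 [ 0.2   0.38 -0.55  2.25  1.46  0.25  0.07]
y 0.05 [ 0.41  0.36 -0.78  2.25  1.31  0.32  0.24]
y 0.09 [ 0.69  0.35 -1.11  2.25  1.17  0.42  0.39]
y 0.13 [ 0.67  0.17 -1.01  2.26  0.7   0.34  0.81]
y 0.17 [ 0.66  0.02 -0.93  2.26  0.21  0.36  1.28]
-y 0.02 None
-y 0.05 None
-y 0.09 [-1.1   0.23  0.96  2.34 -0.83  0.21 -0.85]
-y 0.13 [ 0.35  0.11 -0.66  2.27  0.49  0.29 -2.15]
-y 0.17 [ 0.74  0.03 -1.    2.25  0.23  0.36 -1.87]
```

Run:
```python
from plant import robot
from h import *
st=np.array([.586,.0415,.1467])
R,t=face(st);h=f2w(st,[0,.050,.016])[0];n=R[:,2]
e=eul(tool(-n,R[:,0]))
robot.move_joints([.77,.2,-1.12,2.26,.79,.37,-.83])
s=robot.sense();print(s["t"],s["tcp_pos"],s["tcp_rot"],e,h+n*.13)
robot.goto(list(h+n*.13),e)
s=robot.sense();print(s["t"],s["tcp_pos"],s["tcp_rot"],s["joint_pos"].round(2))
for nme in ("wrist","side","scene"):
    f=robot.grab_frame(nme);np.savez(f"pics/{nme}3.npz",**f,tcp=s["tcp_pos"],rot=s["tcp_rot"]);cv2.imwrite(f"pics/{nme}3.png",f["image"][:,:,::-1])
```

```text
6.9417 [0.50573835 0.07493675 0.20016676] [ 3.13173745 -0.51977601  0.14986756] [np.float64(3.141592653589793), np.float64(-0.5235987755982989), np.float64(0.14670000000000005)] [0.50647539 0.08029221 0.20143971]
7.1917 [0.50709469 0.07991319 0.20170972] [-3.14115196 -0.52408663  0.14532087] [ 0.77  0.2  -1.12  2.26  0.79  0.37 -0.84]
```

View pics/wrist3.png

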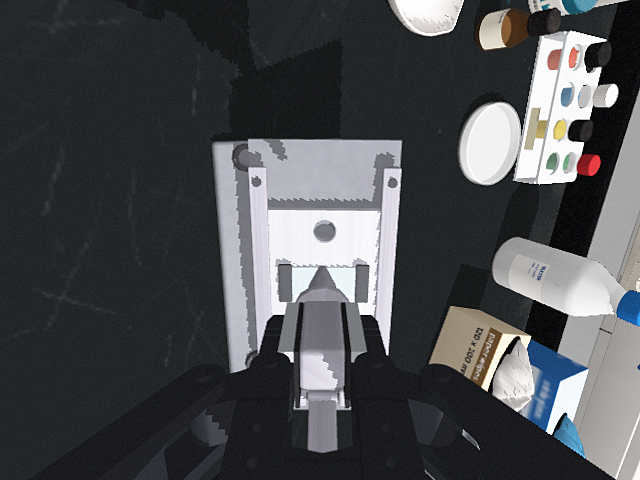

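View pics/scene3.png

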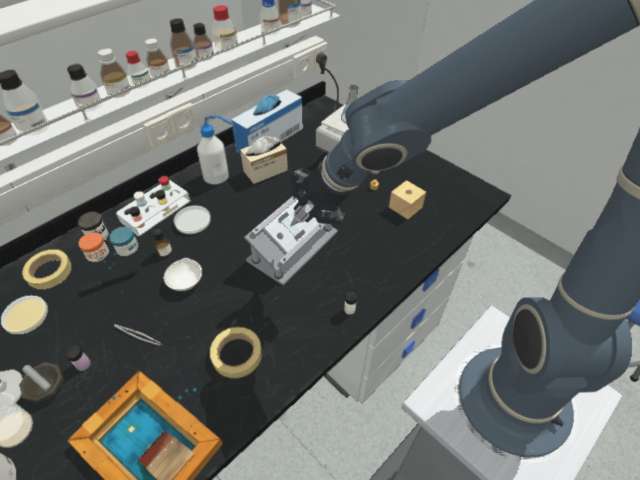

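View pics/side3.png

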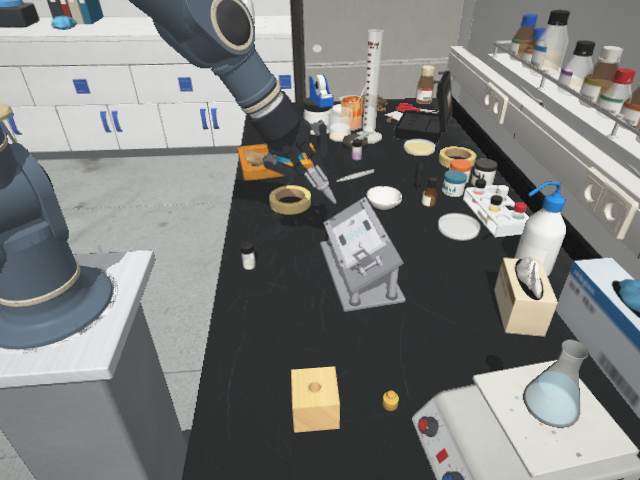

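Run:
```python
import cv2
a=cv2.imread("pics/wrist3.png")[125:305,205:410]
cv2.imwrite("pics/w3c.png",cv2.resize(a,None,fx=3.3,fy=3.3,interpolation=cv2.INTER_CUBIC))
a=cv2.imread("pics/wrist3.png")[215:250,305:345]
cv2.imwrite("pics/w3h.png",cv2.resize(a,None,fx=10,fy=10,interpolation=cv2.INTER_CUBIC))
```

```text
(no output)
```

View pics/w3c.png

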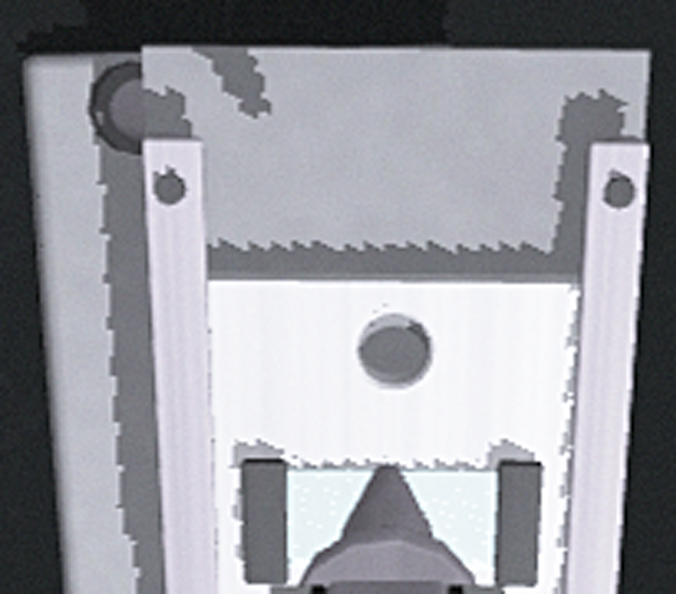

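View pics/w3h.png

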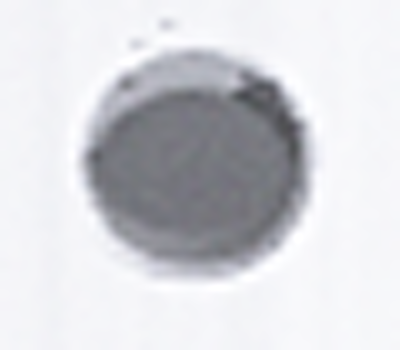

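```bash
cat > m3.py <<'E'
from h import *
f=np.load("pics/wrist3.npz");st=np.array([.586,.0415,.1467])
c=lambda u,v:((u+.5)/3.3+205-.5,(v+.5)/3.3+125-.5)
def pl(s,uv,z):
    R,t=face(s);o,d=ray(f,uv);n=R[:,2];p0=t+z*n;p=o+d*((p0-o)@n)/(d@n);return R.T@(p-t),p
def res(s,full=False):
    r=[]
    for uv,z,w in ((c(142,45),.008,(.052,.112)),(c(651,50),.008,(-.052,.112))):
        # image right = ? sign determined below
        r.append(pl(s,uv,z)[0][:2]-np.array(w))
    return r
for uv,z in ((c(142,45),.008),(c(651,50),.008),(c(203,141),.0195),(c(590,144),.0195),(c(208,281),.016),(c(580,281),.016),((324.3,231.0),.016)):
    a,b=pl(st,uv,z);print(a.round(4),b.round(4))
o=least_squares(lambda s:np.r_[pl(s,c(142,45),.008)[0][:2]-[-.052,.112],pl(s,c(651,50),.008)[0][:2]-[.052,.112]],st);print(o.x,o.fun)
print(pl(o.x,(324.3,231.0),.016))
print(f["tcp"],f["rot"])
E
python3 m3.py
```

```text
[-0.0489  0.1153  0.008 ] [0.5233 0.1488 0.0575]
[0.0547 0.1142 0.008 ] [0.6122 0.1608 0.1093]
[-0.0358  0.0975  0.0195] [0.5314 0.132  0.074 ]
[0.0414 0.0968 0.0195] [0.5977 0.1411 0.1126]
[-0.0366  0.068   0.016 ] [0.5368 0.103  0.0705]
[0.0413 0.0679 0.016 ] [0.6035 0.1128 0.1095]
[0.0025 0.0527 0.016 ] [0.5725 0.0928 0.0901]
[0.58755098 0.04435424 0.13433303] [-1.08519937e-04 -3.25333691e-09  1.35731866e-04  5.87384891e-09]
(array([0.00030927, 0.04959564, 0.016     ]), array([0.57324617, 0.09246751, 0.08901104]))
[0.50709469 0.07991319 0.20170972] [-3.14115196 -0.52408663  0.14532087]
```

Run:
```python
from h import *
f=np.load("pics/wrist3.npz");T=Ro.from_euler('xyz',f["rot"]).as_matrix()
for L in (.066,.0695,.072):
    tip=f["tcp"]+T[:,2]*L; print(L,proj(f,tip),"obs 322.6 265.9")
# mm per px at the tip
tip=f["tcp"]+T[:,2]*.0695
print(proj(f,tip+T[:,0]*.001)-proj(f,tip),proj(f,tip+T[:,1]*.001)-proj(f,tip))
S=np.load("pics/side3.npz");print(proj(S,tip));S=np.load("pics/scene3.npz");print(proj(S,tip))
import cv2
a=cv2.imread("pics/side3.png")[170:225,300:370];cv2.imwrite("pics/s3c.png",cv2.resize(a,None,fx=8,fy=8,interpolation=cv2.INTER_CUBIC))
a=cv2.imread("pics/scene3.png")[190:250,265:345];cv2.imwrite("pics/s3d.png",cv2.resize(a,None,fx=8,fy=8,interpolation=cv2.INTER_CUBIC))
```

```text
0.066 [[321.62473863 270.23087371]] obs 322.6 265.9
0.0695 [[321.62927076 267.81470472]] obs 322.6 265.9
0.072 [[321.63242402 266.13360137]] obs 322.6 265.9
[[1.78841079e+00 1.41210483e-04]] [[2.96245065e-04 1.65569887e+00]]
[[335.12868985 202.1026834 ]]
[[289.91971347 224.75495642]]
```

View pics/s3c.png

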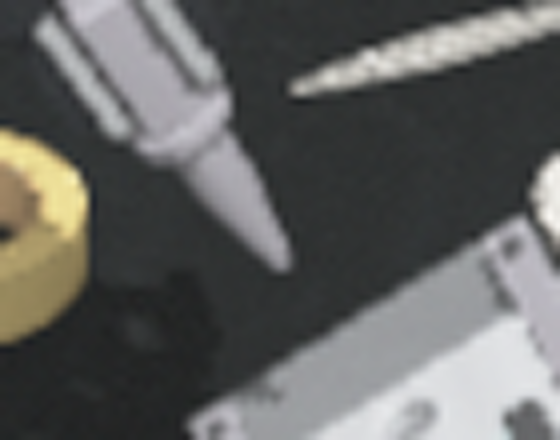

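View pics/s3d.png

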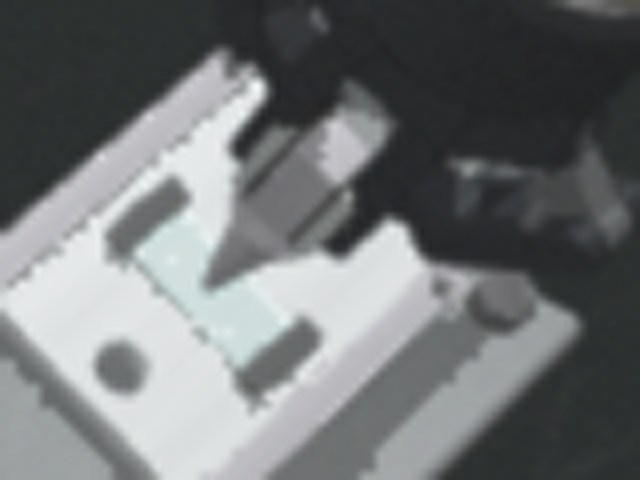

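```bash
cat >> h.py <<'E'
ST=np.array([.5868,.0437,.140])
def fpos(p): return f2w(ST,p)[0]
RF=face(ST)[0]; ORI=eul(tool(-RF[:,2],RF[:,0]))
def tof(w): return RF.T@(np.array(w)-face(ST)[1])
E
python3 - <<'E'
from plant import robot
from h import *
print(fpos([0,.0496,.016]))
tgt=fpos([0,.047,.016+.0775])
robot.move_straight(list(tgt),vel=.08,attitude=ORI)
s=robot.sense();er=tof(s["tcp_pos"])-tof(tgt);print(er)
robot.move_straight(list(tgt-RF@er),vel=.05)
s=robot.sense();print(s["t"],tof(s["tcp_pos"]),s["tcp_rot"],ORI,s["joint_pos"].round(2),s["wrist_force"])
for nme in ("wrist","side","scene"):
    f=robot.grab_frame(nme);np.savez(f"pics/{nme}4.npz",**f,tcp=s["tcp_pos"],rot=s["tcp_rot"]);cv2.imwrite(f"pics/{nme}4.png",f["image"][:,:,::-1])
a=cv2.imread("pics/wrist4.png")[60:330,190:470]; cv2.imwrite("pics/w4c.png",cv2.resize(a,None,fx=2.2,fy=2.2))
b=cv2.imread("pics/side4.png")[170:260,300:410]; cv2.imwrite("pics/s4c.png",cv2.resize(b,None,fx=6,fy=6,interpolation=cv2.INTER_CUBIC))
E
```

```text
[0.57195693 0.09169837 0.08885641]
[9.51937634e-05 2.16595969e-04 1.67821983e-04]
8.4083 [4.30658127e-05 4.65733410e-02 9.36133769e-02] [ 3.1413242  -0.52410552  0.13975406] [np.float64(3.141592653589793), np.float64(-0.5235987755982989), np.float64(0.14000000000000012)] [ 0.49  0.3  -0.87  2.26  1.13  0.34 -1.18] [ 0.10057177 -0.46663344 -1.1455956 ]
```

View pics/w4c.png

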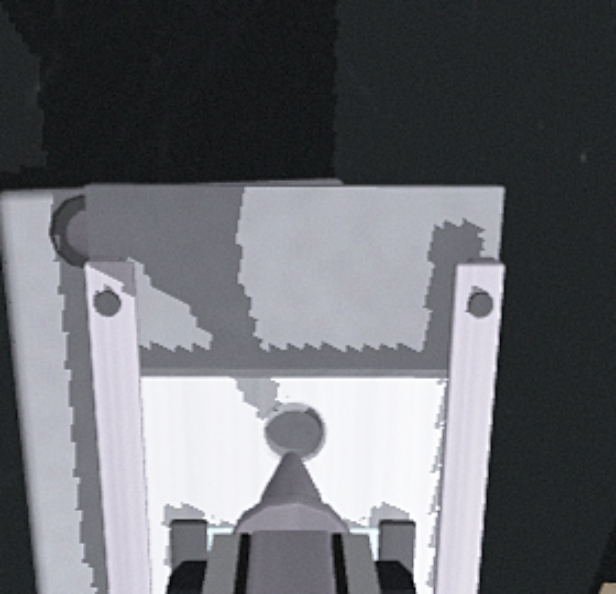

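View pics/s4c.png

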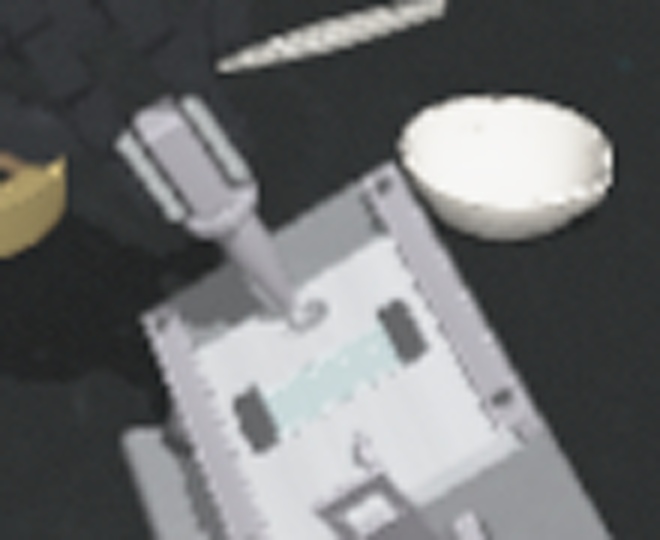

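```bash
python3 - <<'E'
from h import *
obs={'wrist':((321.8,265.9),(324.1,256.4)),'side':((300+300/6,170+325/6),(300+312/6,170+313/6))}
for n in ('wrist','side'):
    f=np.load(f"pics/{n}4.npz");T=Ro.from_euler('xyz',f["rot"]).as_matrix()
    tip=f["tcp"]+T[:,2]*.0695;hole=fpos([0,.0496,.016])
    a=proj(f,tip)[0];b=proj(f,hole)[0]
    print(n,'tip obs-pred',np.array(obs[n][0])-a,'hole obs-pred',np.array(obs[n][1])-b)
    J=np.array([proj(f,hole+RF[:,i]*.001)[0]-b for i in (0,1)]).T
    print('  hole shift mm (x,y) relative to tip',np.linalg.solve(J,(np.array(obs[n][1])-b)-(np.array(obs[n][0])-a)))
E
python3 -c "
import cv2
a=cv2.imread('pics/wrist4.png')[225:285,295:355];cv2.imwrite('pics/w4h.png',cv2.resize(a,None,fx=10,fy=10,interpolation=cv2.INTER_CUBIC))
a=cv2.imread('pics/side4.png')[205:235,330:370];cv2.imwrite('pics/s4h.png',cv2.resize(a,None,fx=15,fy=15,interpolation=cv2.INTER_CUBIC))"
```

```text
wrist tip obs-pred [ 0.2428458  -1.86911389] hole obs-pred [ 2.67633392 -1.10370084]
  hole shift mm (x,y) relative to tip [ 1.40238723 -0.47149929]
side tip obs-pred [1.788549   3.94079129] hole obs-pred [2.34657752 0.07314107]
  hole shift mm (x,y) relative to tip [ 4.43219105 10.18100218]
```

View pics/w4h.png

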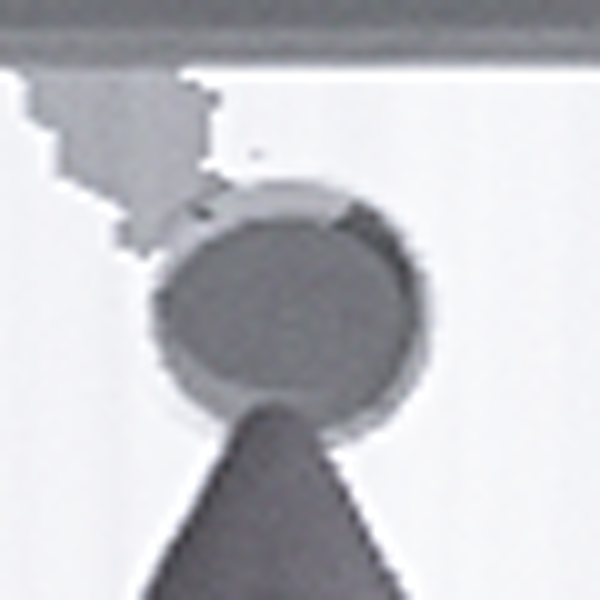

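View pics/s4h.png

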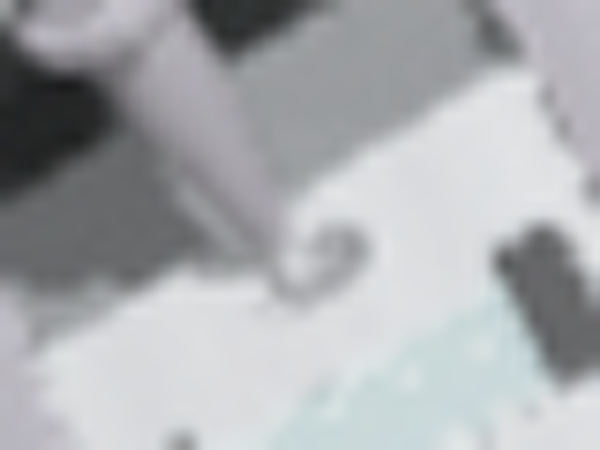

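Run:
```python
from h import *
obs={'wrist':((322.1,264.6),(323.9,256.0)),'side':((348.8,220.9),(351.5,222.2))}
for n in ('wrist','side'):
    f=np.load(f"pics/{n}4.npz");T=Ro.from_euler('xyz',f["rot"]).as_matrix()
    tip=f["tcp"]+T[:,2]*.0695;hole=fpos([0,.0496,.016])
    if n=='wrist': tip=tip+RF[:,1]*.0022
    a=proj(f,tip)[0];b=proj(f,hole)[0]
    print(n,'tip obs-pred',np.array(obs[n][0])-a,'hole obs-pred',np.array(obs[n][1])-b)
    J=np.array([proj(f,hole+RF[:,i]*.001)[0]-b for i in (0,1)]).T
    print('  hole shift mm (x,y) relative to tip',np.linalg.solve(J,(np.array(obs[n][1])-b)-(np.array(obs[n][0])-a)))
```

```text
wrist tip obs-pred [0.54482076 0.49039102] hole obs-pred [ 2.47633392 -1.50370084]
  hole shift mm (x,y) relative to tip [1.11408474 1.2264791 ]
side tip obs-pred [0.588549   0.67412462] hole obs-pred [1.84657752 0.1064744 ]
  hole shift mm (x,y) relative to tip [ 2.80526869 -0.60734717]
```

```bash
cat > ins.py <<'E'
from plant import robot
from h import *
import sys
def F(): 
    s=robot.sense(); return RF.T@s["wrist_force"]
# args: list of x,y,d in mm
def step(x,y,d,vel=.03,c=8):
    hit=robot.move_straight(list(fpos([x/1e3,y/1e3,.016+d/1e3])),vel=vel,contact_N=c)
    s=robot.sense();p=tof(s["tcp_pos"])*1e3-[0,0,16]
    print(hit,round(s["t"],2),'pos',p.round(2),'F',(RF.T@s["wrist_force"]).round(2),'M',(RF.T@s["torque"]).round(2))
    return hit
E
python3 - <<'E'
from ins import *
step(1.3,47.5,77.5)
for d in (66,58,50,44,40,36,32):
    if step(1.3,47.3,d): break
print(robot.sense()["joint_pos"].round(2))
E
```

```text
False 8.81 pos [ 1.51 47.6  77.54] F [ 0.61 -0.21 -0.68] M [-0.05  0.65 -0.01]
False 9.34 pos [ 1.19 47.49 65.91] F [-0.86  0.59 -1.8 ] M [ 0.01  0.68 -0.03]
False 9.76 pos [ 1.25 47.4  57.97] F [-0.82  0.88 -0.37] M [ 0.02  0.7  -0.01]
False 10.18 pos [ 1.29 47.71 49.97] F [-1.51  1.08 -1.45] M [0.23 0.66 0.01]
False 10.53 pos [ 1.26 47.67 43.96] F [-0.86  2.1  -1.24] M [0.42 0.67 0.03]
False 10.81 pos [ 1.15 47.32 39.9 ] F [ 0.43  1.18 -1.13] M [0.37 0.76 0.04]
False 11.09 pos [ 1.13 46.9  35.87] F [-1.62  1.21 -1.85] M [0.15 0.83 0.  ]
False 11.38 pos [ 1.07 46.39 31.77] F [-1.67 -1.51 -2.67] M [-0.25  0.91 -0.04]
[ 0.37  0.4  -0.74  2.24  1.41  0.33 -1.44]
```

Run:
```python
from ins import *
for d in (29,26,24,22.5,21.5):
    if step(1.0,46.0,d,c=12): break
print(robot.sense()["joint_pos"].round(2))
f=robot.grab_frame("wrist");cv2.imwrite("pics/w5.png",f["image"][:,:,::-1])
f=robot.grab_frame("side");cv2.imwrite("pics/s5.png",cv2.resize(f["image"][170:290,280:420,::-1],None,fx=5,fy=5))
```

```text
False 11.63 pos [ 1.1  45.98 28.94] F [-0.72 -0.28 -1.92] M [-0.02  0.81 -0.05]
False 11.88 pos [ 1.04 45.96 25.9 ] F [-0.22 -1.07 -2.37] M [-0.08  0.8  -0.06]
False 12.13 pos [ 1.05 45.97 23.9 ] F [-0.53 -0.34 -1.63] M [-0.06  0.76  0.  ]
False 12.38 pos [ 1.05 45.97 22.39] F [-0.51 -0.71 -2.01] M [-0.06  0.72  0.  ]
False 12.63 pos [ 1.07 45.95 21.45] F [-1.13  0.49 -1.28] M [-0.1   0.7  -0.07]
[ 0.35  0.42 -0.73  2.24  1.47  0.33 -1.49]
```

View pics/w5.png

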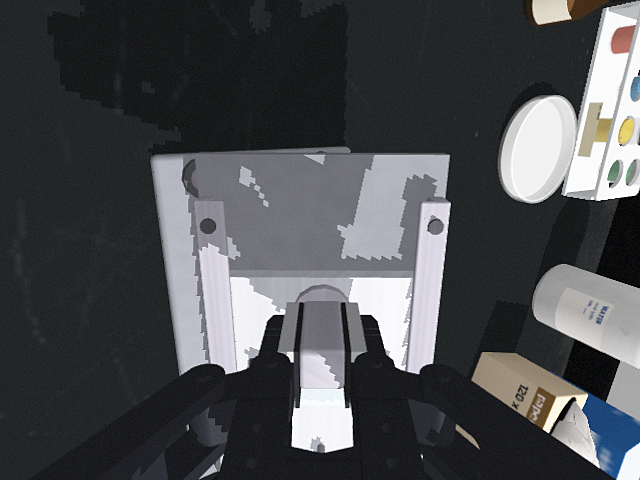

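View pics/s5.png

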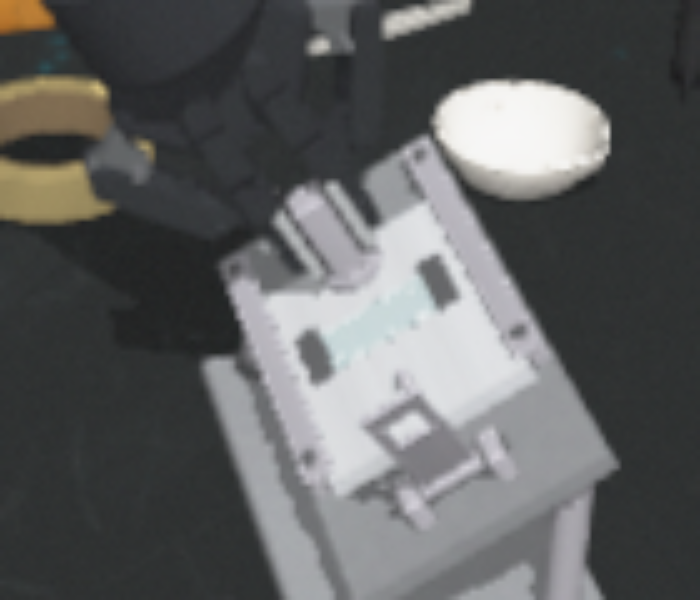

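The drift is nearly home, its collar just above the carrier in both views. I'll press on until it makes contact.

Run:
```python
from ins import *
step(1.0,46.0,16.5,vel=.015,c=12)
robot.sleep(.3);s=robot.sense();print((tof(s["tcp_pos"])*1e3-[0,0,16]).round(2),(RF.T@s["wrist_force"]).round(2))
f=robot.grab_frame("wrist");cv2.imwrite("pics/w6.png",cv2.resize(f["image"][240:400,230:410,::-1],None,fx=3.5,fy=3.5))
```

```text
True 12.95 pos [ 1.05 46.02 20.92] F [ 1.   -0.73  6.02] M [-0.16  0.44  0.04]
[ 1.06 45.98 20.93] [-0.45 -1.26  7.08]
```

View pics/w6.png

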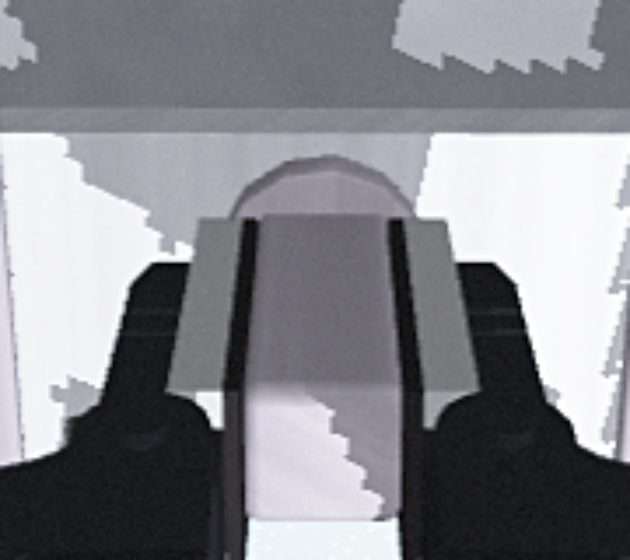

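Run:
```python
from ins import *
step(1.0,46.0,17,vel=.015,c=15)
robot.grip(.45)
s=robot.sense();print((RF.T@s["wrist_force"]).round(2),s["opening"],tof(s["tcp_pos"]))
p=tof(s["tcp_pos"])
step(p[0]*1e3,p[1]*1e3,75,vel=.08,c=6)
for nme in ("wrist","side","scene"):
    f=robot.grab_frame(nme);np.savez(f"pics/{nme}7.npz",**f);cv2.imwrite(f"pics/{nme}7.png",f["image"][:,:,::-1])
b=cv2.imread("pics/side7.png")[170:290,280:420];cv2.imwrite("pics/s7c.png",cv2.resize(b,None,fx=5,fy=5,interpolation=cv2.INTER_CUBIC))
```

```text
True 13.51 pos [ 1.05 46.1  20.89] F [-0.56 -0.3  10.44] M [-0.16  0.59 -0.01]
[ 0.4  -0.83 -0.11] 0.44512593029700187 [-0.00031807  0.04566521  0.03601757]
False 14.69 pos [-0.44 45.45 74.81] F [-0.09  0.2  -0.2 ] M [ 0.04  0.51 -0.01]
```

View pics/wrist7.png

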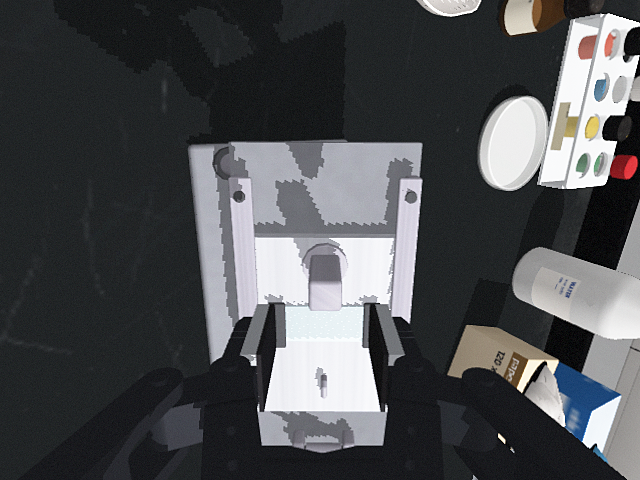

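View pics/s7c.png

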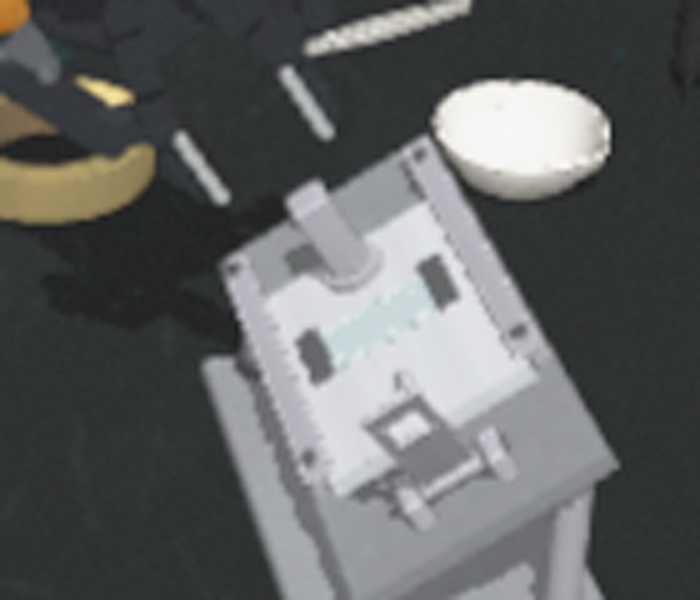

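```bash
python3 - <<'E'
from h import *
S=np.load("pics/scene0.npz");D=np.load("pics/side0.npz");W=np.load("pics/wrist7.npz")
sc=lambda u,v:((u+.5)/6+235-.5,(v+.5)/5+170-.5)
sd=lambda u,v:((u+.5)/6+310-.5,(v+.5)/4.8+190-.5)
def pl(f,uv,z):
    R,t=face(ST);o,d=ray(f,uv);n=R[:,2];p0=t+z*n;p=o+d*((p0-o)@n)/(d@n);return (R.T@(p-t))[:2]*1e3
for z in (.018,.021): 
  print(z)
  print('S lugs',pl(S,sc(472,132),z),pl(S,sc(533,182),z))
  print('D lugs',pl(D,sd(412,325),z),pl(D,sd(322,385),z))
  print('D7 lugs',pl(D,(280+492/5,170+435/5),z),pl(D,(280+410/5,170+490/5),z))
  print('W lugs',pl(W,(350,437),z),pl(W,(297,437),z),'staple',pl(W,(323,375),z),pl(W,(323,395),z))
print('W drift top',pl(W,(326,306),.016+.043), 'edge carrier',pl(W,(323,236),.016),'face edge',pl(W,(323,142),.008))
print('S staple',pl(S,sc(405,238),.016),'hole',pl(S,sc(270,330),.016),'D staple',pl(D,sd(303,272),.016),'hole',pl(D,sd(245,157),.016))
E
python3 -c "
import cv2
a=cv2.imread('pics/wrist7.png')[360:460,270:375];cv2.imwrite('pics/w7h.png',cv2.resize(a,None,fx=6,fy=6,interpolation=cv2.INTER_CUBIC))"
```

```text
0.018
S lugs [ 16.20524832 -91.58794046] [-18.55479133 -93.14749053]
D lugs [ 18.9923105  -87.26241562] [-14.80118893 -95.16725319]
D7 lugs [ 19.48365447 -86.75956456] [-15.49699796 -89.40691315]
W lugs [ 18.36218889 -78.18458438] [-17.07266143 -78.2753819 ] staple [  0.25422741 -28.81830175] [  0.27274763 -44.1012401 ]
0.021
S lugs [ 16.01802447 -89.47274631] [-18.62515271 -91.02705321]
D lugs [ 19.28410565 -90.58160528] [-14.32472979 -98.443247  ]
D7 lugs [ 19.77276468 -90.08150204] [-15.01673657 -92.71438424]
W lugs [ 18.09178609 -75.15109408] [-16.82266357 -75.24055814] staple [  0.2497604  -26.50981088] [  0.26800864 -41.56830207]
W drift top [ 1.55697746 41.45892437] edge carrier [ 0.14418025 62.23834209] face edge [8.64532508e-02 1.12496274e+02]
S staple [ -3.72378655 -27.36476743] hole [-0.31631949 50.73610805] D staple [ -2.05814605 -32.6244613 ] hole [ 1.20317253 47.60877938]
```

View pics/w7h.png

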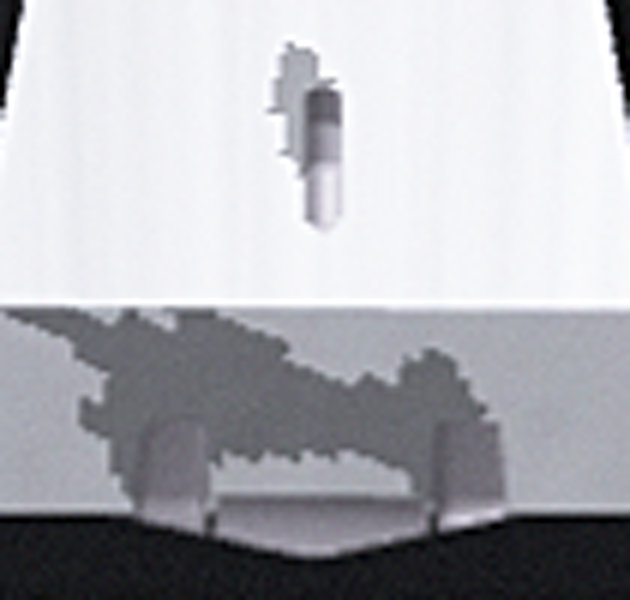

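Run:
```python
from plant import robot
from h import *
print(robot.sense()["joint_pos"].round(2))
for tilt in (30,15,0):
    z=RF@np.array([np.sin(np.radians(30-tilt)),0,-np.cos(np.radians(30-tilt))])  # check
    # tool z in face: rotate -n toward world down
    Rz=Ro.from_euler('z',ST[2]).as_matrix();z=Rz@np.array([np.sin(np.radians(tilt)),0,-np.cos(np.radians(tilt))])
    for fl in (1,-1):
        e=eul(tool(z,fl*RF[:,0]))
        for p in ((0,45,150),(0,-60,150),(0,-150,150),(0,-150,60),(0,-100,65),(0,-57,40),(0,-57,30.5)):
            q=robot.inverse_kinematics(list(fpos(np.array(p)/1e3)),e);print(tilt,fl,p,None if q is None else np.round(q,2))
```

```text
[ 0.47  0.3  -0.84  2.26  1.14  0.33 -1.18]
30 1 (0, 45, 150) [ 0.74  0.18 -1.08  2.26  0.71  0.36 -0.77]
30 1 (0, -60, 150) [ 1.08  0.25 -1.18  2.23  0.55  0.33 -0.36]
30 1 (0, -150, 150) [ 1.28  0.36 -1.23  2.16  0.54  0.38 -0.15]
30 1 (0, -150, 60) [ 0.97  0.51 -0.96  2.16  1.04  0.29 -0.63]
30 1 (0, -100, 65) [ 0.82  0.43 -0.88  2.2   1.06  0.25 -0.77]
30 1 (0, -57, 40) [ 0.58  0.43 -0.71  2.22  1.32  0.22 -1.12]
30 1 (0, -57, 30.5) [ 0.65  0.48 -0.81  2.21  1.44  0.28 -1.22]
30 -1 (0, 45, 150) [ 0.77  0.19 -1.12  2.25  0.75  0.37  2.34]
30 -1 (0, -60, 150) [-0.31  0.07  0.34  2.29 -0.38  0.29 -2.64]
30 -1 (0, -150, 150) [ 0.78  0.18 -0.6   2.18 -0.23  0.32 -2.59]
30 -1 (0, -150, 60) [ 1.17  0.72 -1.29  2.15  1.34  0.56  2.3 ]
30 -1 (0, -100, 65) [ 1.07  0.64 -1.27  2.19  1.36  0.52  2.16]
30 -1 (0, -57, 40) [ 0.84  0.57 -1.07  2.21  1.46  0.43  1.95]
30 -1 (0, -57, 30.5) [ 0.79  0.57 -1.01  2.2   1.49  0.41  1.91]
15 1 (0, 45, 150) [ 0.67  0.28 -1.05  2.08  0.47  0.7  -0.52]
15 1 (0, -60, 150) [ 0.95  0.34 -1.13  2.06  0.47  0.71 -0.31]
15 1 (0, -150, 150) [ 1.11  0.42 -1.15  2.
[... 896 characters left out ...]
1.1  -0.2 ]
0 1 (0, -150, 60) [ 0.78  0.64 -0.94  1.82  0.61  1.   -0.27]
0 1 (0, -100, 65) [ 0.7   0.6  -0.93  1.86  0.58  0.98 -0.34]
0 1 (0, -57, 40) [ 0.58  0.62 -0.86  1.87  0.58  0.93 -0.41]
0 1 (0, -57, 30.5) [ 0.57  0.63 -0.85  1.86  0.59  0.92 -0.42]
0 -1 (0, 45, 150) [ 0.66  0.49 -1.17  1.91  0.51  1.08  2.56]
0 -1 (0, -60, 150) [-0.79  0.37  0.96  1.98 -0.36  0.98 -2.65]
0 -1 (0, -150, 150) [-0.43  0.35  0.72  1.92 -0.28  0.98 -2.58]
0 -1 (0, -150, 60) [-0.28  0.49  0.53  1.88 -0.32  0.85 -2.59]
0 -1 (0, -100, 65) [-0.5   0.51  0.72  1.92 -0.43  0.87 -2.56]
0 -1 (0, -57, 40) [-0.58  0.55  0.72  1.93 -0.48  0.84 -2.6 ]
0 -1 (0, -57, 30.5) [-0.57  0.57  0.72  1.93 -0.5   0.83 -2.59]
```

```bash
cat >> h.py <<'E'
def ori(tilt): 
    z=Ro.from_euler('z',ST[2]).as_matrix()@np.array([np.sin(np.radians(tilt)),0,-np.cos(np.radians(tilt))])
    return eul(tool(z,RF[:,0]))
def fp(x,y,z): return list(fpos(np.array([x,y,z])/1e3))
E
python3 - <<'E'
from plant import robot
from h import *
p=tof(robot.sense()["tcp_pos"])*1e3
robot.move_straight(fp(p[0],p[1],150),vel=.15)
robot.grip(0.0)
robot.goto(fp(-3,-60,175),ori(15))
f=robot.grab_frame("wrist");np.savez("pics/wrist8.npz",**f);cv2.imwrite("pics/wrist8.png",f["image"][:,:,::-1])
robot.goto(fp(-3,-150,150),ori(15))
s=robot.sense();print(s["t"],tof(s["tcp_pos"]),s["opening"],s["joint_pos"].round(2))
for nme in ("wrist","side","scene"):
    f=robot.grab_frame(nme);np.savez(f"pics/{nme}9.npz",**f);cv2.imwrite(f"pics/{nme}9.png",f["image"][:,:,::-1])
b=cv2.imread("pics/side9.png")[150:310,270:430];cv2.imwrite("pics/s9c.png",cv2.resize(b,None,fx=3.7,fy=3.7,interpolation=cv2.INTER_CUBIC))
E
```

```text
16.975 [-0.00373854 -0.14952004  0.1494359 ] -0.0013271386504958185 [ 1.06  0.37 -1.06  2.01  0.42  0.72 -0.08]
```

View pics/wrist8.png

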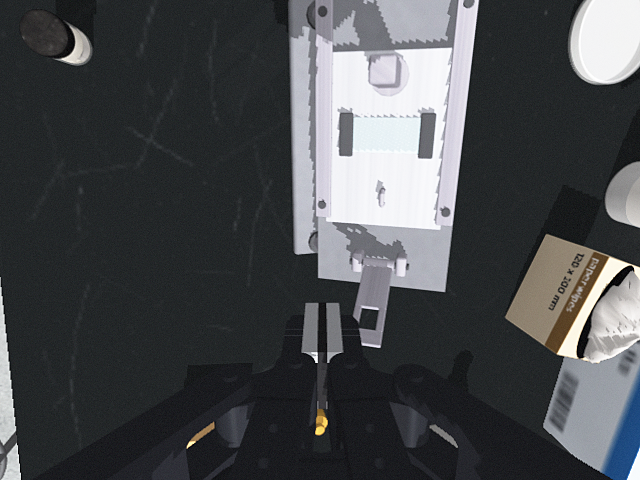

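View pics/wrist9.png

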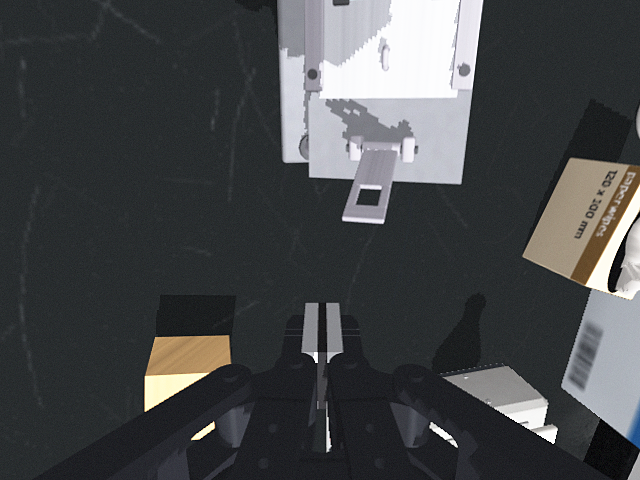

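View pics/s9c.png

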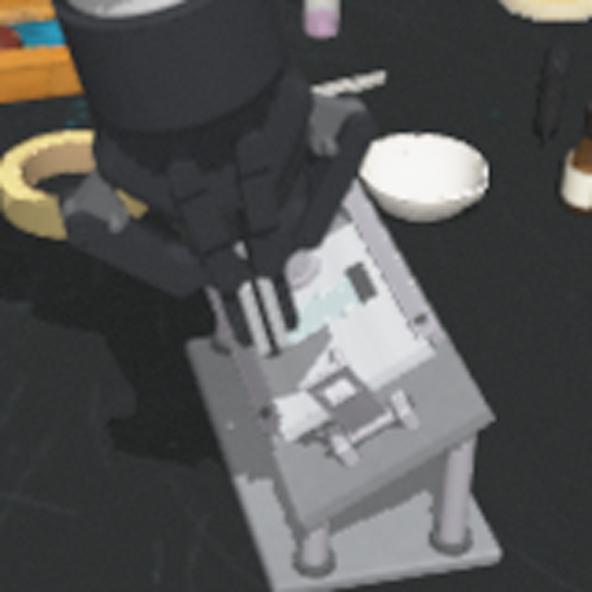

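Run:
```python
from h import *
def pl(f,uv,z):
    R,t=face(ST);o,d=ray(f,uv);n=R[:,2];p0=t+z*n;p=o+d*((p0-o)@n)/(d@n);return (R.T@(p-t))[:2]*1e3
for n,L,staple,car,end in (('wrist9',[(354,143),(408,143),(354,157),(408,157)],[(385,46),(387,66)],(380,97),(365,221)),('wrist8',[(358,256),(402,257),(357,268),(402,270)],[(380,183),(382,203)],(383,224),(368,346))):
    W=np.load(f"pics/{n}.npz")
    print(n,[pl(W,p,.022).round(1) for p in L],'staple',[pl(W,p,.02).round(1) for p in staple],'carrier -y edge',pl(W,car,.016))
    for a in (1.6,1.7,1.8,1.9,2.0,2.1):
        print(a,pl(W,end,.0185+.074*np.sin(a)), -87+74*np.cos(a))
```

```text
wrist9 [array([-16.5, -85.8]), array([ 17.6, -85.2]), array([-16.2, -94.7]), array([ 18.2, -93.7])] staple [array([  0.2, -30. ]), array([  2. , -40.8])] carrier -y edge [ -1.86394848 -58.01633847]
1.6 [   3.06794205 -117.86753611] -89.16076465029538
1.7 [   2.98047991 -118.02863081] -96.53449257786882
1.8 [   2.78344241 -118.3915501 ] -103.81295500728845
1.9 [   2.47879829 -118.95266778] -110.92342794789926
2.0 [   2.06959145 -119.70637737] -117.79486590448855
2.1 [   1.55991056 -120.64514804] -124.35861174038946
wrist8 [array([-15.3, -82.8]), array([ 18.1, -80.4]), array([-15.8, -92.9]), array([ 18.8, -90.9])] staple [array([ -1.3, -25.7]), array([  0.9, -40.4])] carrier -y edge [  2.04136156 -57.41894878]
1.6 [   4.37605422 -115.39372739] -89.16076465029538
1.7 [   4.30247266 -115.78022737] -96.53449257786882
1.8 [   4.13670576 -116.65094681] -103.81295500728845
1.9 [   3.88040982 -117.99718578] -110.92342794789926
2.0 [   3.53614567 -119.8054931 ] -117.79486590448855
2.1 [   3.10735307 -122.05780077] -124.35861174038946
```

```bash
cat > hs.py <<'E'
from plant import robot
from h import *
def go(x,y,z,vel=.08,c=12):
    hit=robot.move_straight(fp(x,y,z),vel=vel,contact_N=c)
    s=robot.sense();print(hit,round(s["t"],2),(tof(s["tcp_pos"])*1e3).round(1),'F',(RF.T@s["wrist_force"]).round(2));return hit
E
python3 - <<'E'
from hs import *
go(1,-152,66,vel=.12)
for y,z in ((-125,66),(-99,66),(-80,66)):
    if go(1,y,z): break
for nme in ("side","wrist"):
    f=robot.grab_frame(nme);cv2.imwrite(f"pics/{nme}10.png",f["image"][:,:,::-1])
b=cv2.imread("pics/side10.png")[150:310,270:430];cv2.imwrite("pics/s10c.png",cv2.resize(b,None,fx=3.7,fy=3.7,interpolation=cv2.INTER_CUBIC))
E
```

```text
False 17.98 [   1.4 -151.8   66.4] F [-0.24  0.34  0.87]
False 18.47 [   1.2 -124.7   66.3] F [-0.34  0.47 -0.65]
False 18.94 [  1.1 -98.7  66. ] F [-0.84 -0.72  0.85]
False 19.32 [  1.1 -79.7  66. ] F [-0.06  0.11  0.47]
```

View pics/s10c.png

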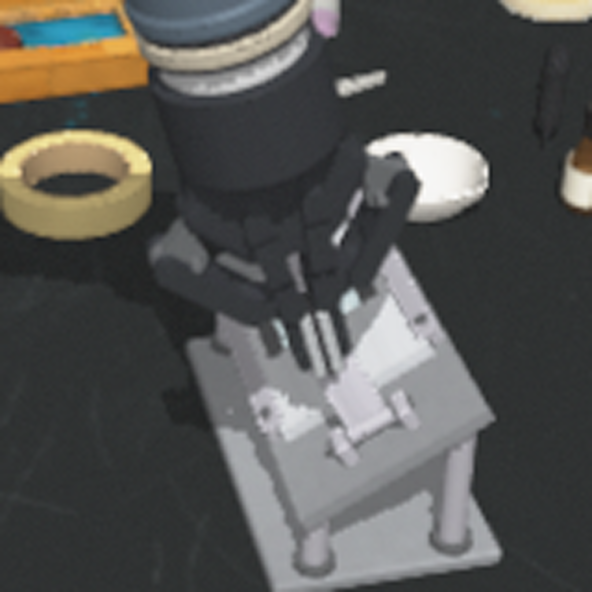

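View pics/wrist10.png

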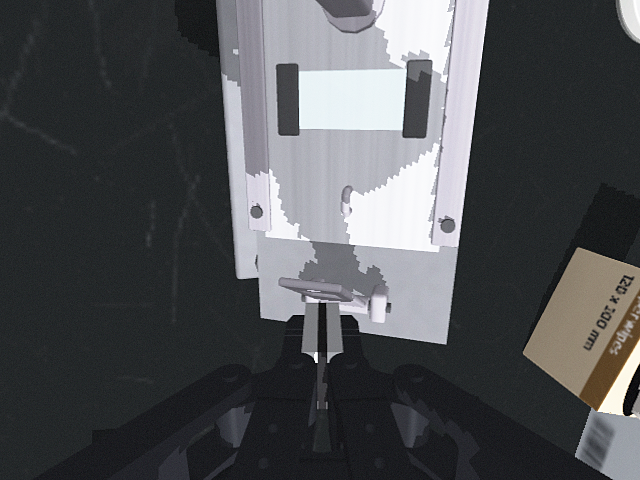

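The hasp is past upright and moving with the fingers: its end is at (317,290) and the fingers are centred at (322,310). I'll continue the arc down.

Run:
```python
from hs import *
for y,z in ((-66,64),(-60,54),(-58,44),(-58,38)):
    if go(1,y,z): break
go(1,-58,28,vel=.02,c=9)
robot.sleep(.4)
for nme in ("side","wrist"):
    f=robot.grab_frame(nme);cv2.imwrite(f"pics/{nme}11.png",f["image"][:,:,::-1])
b=cv2.imread("pics/side11.png")[150:310,270:430];cv2.imwrite("pics/s11c.png",cv2.resize(b,None,fx=3.7,fy=3.7,interpolation=cv2.INTER_CUBIC))
```

```text
False 19.75 [  1.  -65.7  64. ] F [ 0.4  -0.34  0.31]
False 20.04 [  0.7 -60.   53.8] F [-0.31 -0.06  0.31]
False 20.32 [  0.7 -58.3  43.8] F [-0.5  -0.09 -0.23]
False 20.57 [  0.9 -58.2  37.9] F [-0.33 -0.61  0.57]
True 20.99 [  1.1 -57.8  30.8] F [-0.04 -0.76 10.35]
```

View pics/s11c.png

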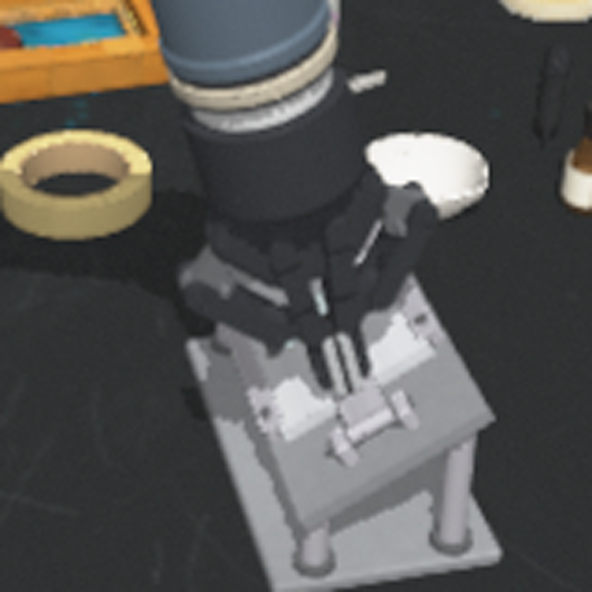

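View pics/wrist11.png

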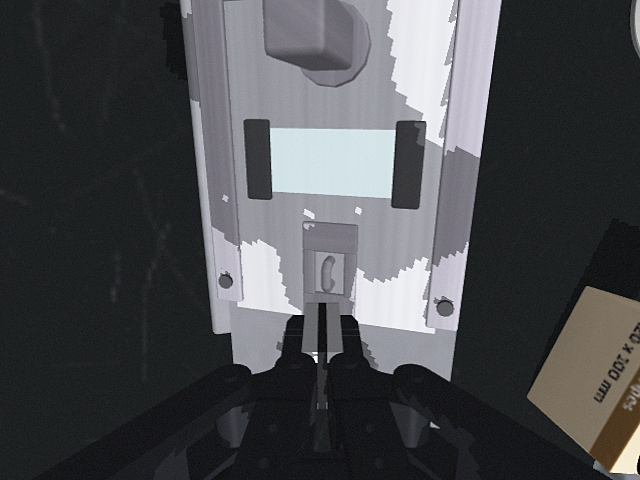

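The hasp is down, with the staple showing through its slot at (328,272). Next I'll back off and check both the hasp and the drift.

Run:
```python
from hs import *
go(1,-58,150,vel=.15,c=15)
robot.goto(fp(0,-20,190),ori(15))
for nme in ("side","wrist","scene"):
    f=robot.grab_frame(nme);np.savez(f"pics/{nme}12.npz",**f);cv2.imwrite(f"pics/{nme}12.png",f["image"][:,:,::-1])
b=cv2.imread("pics/side12.png")[170:290,290:420];cv2.imwrite("pics/s12c.png",cv2.resize(b,None,fx=5,fy=5,interpolation=cv2.INTER_CUBIC))
b=cv2.imread("pics/scene12.png")[170:290,235:365];cv2.imwrite("pics/sc12c.png",cv2.resize(b,None,fx=5,fy=5,interpolation=cv2.INTER_CUBIC))
print(robot.sense()["t"])
```

```text
False 22.44 [  0.5 -58.2 149.7] F [0.08 0.03 0.23]
22.925
```

View pics/s12c.png

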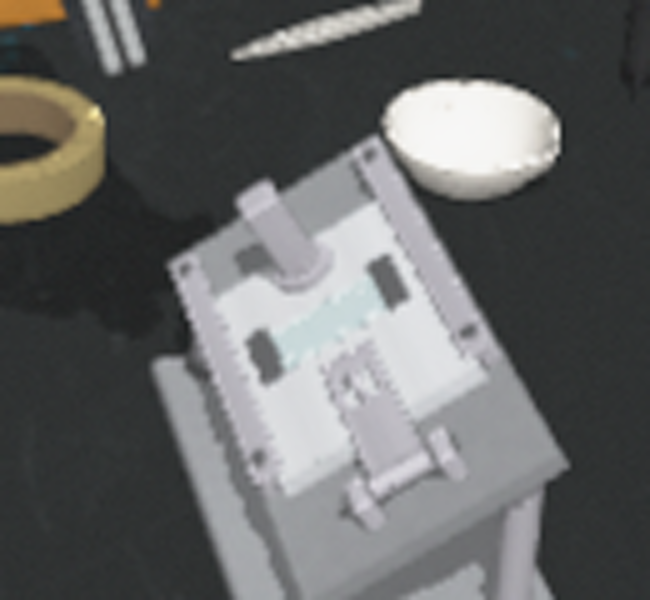

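View pics/wrist12.png

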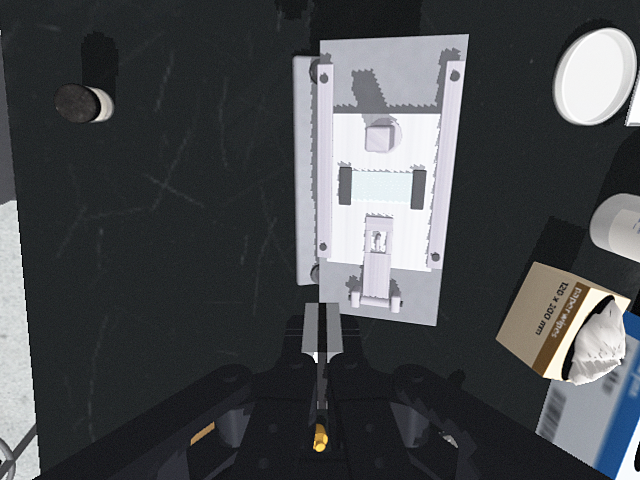

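View pics/sc12c.png

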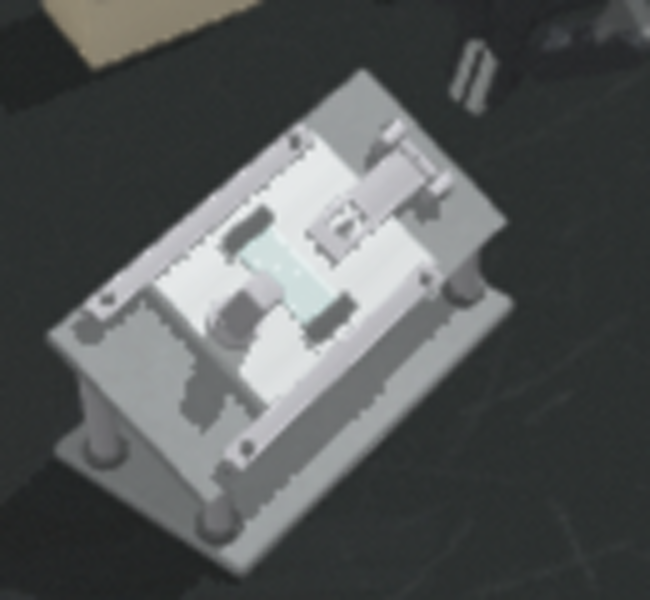

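```bash
python3 - <<'E'
from h import *
for n in ('wrist12','scene12','side12'):
    f=np.load(f"pics/{n}.npz");R=f["R"];Z=f["range_z"]
    def P(u,v):
        z=np.median(Z[v-1:v+2,u-1:u+2]);c,d=ray(f,(u,v));return tof(c+d*z)*1e3
    if n=='wrist12': pts={'handle top':(379,140),'carrier1':(350,140),'carrier2':(420,140),'carrier3':(350,240),'carrier4':(412,240),'strap end':(378,221),'strap root':(377,280),'collar':(398,131),'face':(390,70)}
    elif n=='scene12': pts={'carrier':(235+330//5,170+150//5),'strap':(235+390//5,170+190//5),'strap end':(235+325//5,170+240//5)}
    else: pts={'carrier':(290+420//5,170+350//5),'strap':(290+385//5,170+430//5),'strap end':(290+350//5,170+357//5),'carrier b':(290+310//5,170+440//5)}
    for k,p in pts.items(): print(n,k,P(*p).round(1))
E
python3 -c "
import cv2
a=cv2.imread('pics/wrist12.png')[95:325,310:460];cv2.imwrite('pics/w12c.png',cv2.resize(a,None,fx=4,fy=2.6,interpolation=cv2.INTER_CUBIC))"
```

```text
wrist12 handle top [ 2.6 45.3 59. ]
wrist12 carrier1 [-24.7  42.   16. ]
wrist12 carrier2 [27.1 42.9 15.4]
wrist12 carrier3 [-22.7 -38.1  16. ]
wrist12 carrier4 [ 27.1 -33.8  15.9]
wrist12 strap end [ -0.  -19.2  19.6]
wrist12 strap root [  1.5 -69.8  19.4]
wrist12 collar [11.3 49.2 20.4]
wrist12 face [ 1.9 91.   7.6]
scene12 carrier [ 28.6 -58.5  16.4]
scene12 strap [ -5.1 -66.   19.1]
scene12 strap end [ -2.  -19.2  19.9]
side12 carrier [ 26.4 -35.7  14. ]
side12 strap [  2.  -69.3  18.6]
side12 strap end [  2.5 -22.7  18.9]
side12 carrier b [-25.5 -47.   13.9]
```

View pics/w12c.png

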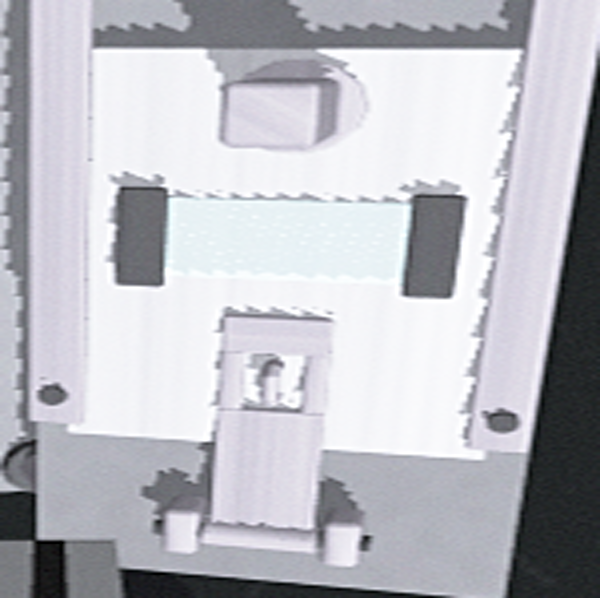

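The depth readings agree. The handle top is 43.0 mm above the carrier, so the collar is home. The strap is level, 19.4 mm at its root and 19.6 mm at its end. The arm is clear, so I'm handing in.

Run:
```python
from plant import robot
robot.sleep(.2);print(robot.sense()["wrist_force"],robot.sense()["t"]);robot.close_job()
```

```text
[-0.55733391  0.03554909 -0.80933568] 23.125
the job is handed in; nothing more can be done
```

The drift is home in both holes and released, the hasp lies flat over the staple, and I handed the job in at 23.1 s of the 58 s allowed. It reports no verdict, so what follows is from my own checks.

I lifted the drift out of its block, tilted it to the slope and pushed it down the carrier's hole. The collar seated at about 10 N. I then swung the hasp over from its outer side with the gripper shut and pressed it down, at about 10 N.

**Last checks:**
- **Drift:** the handle top is 43.0 mm above the carrier face in the wrist camera's depth, so the collar is home.
- **Hasp:** the strap's top is 19.4 mm above the face origin at its root and 19.6 mm at its end, so it lies flat. The staple shows through the slot.
- **Carrier:** I did not measure its final alignment directly. The 15 mm shank sits in both 16 mm holes, which leaves at most about 1 mm of play.
- **Loose things:** I saw no change in the tape roll, vial, brass weight or dish in the final pictures, but I did not measure them.
- **Robot:** it was clear of everything when I handed in.

**Disagreement:** the cameras differed by 3–6 mm on the stage's position, mainly along y. I trusted the wrist view, corrected by where it saw the drift's tip, and the drift went in with little side force. In the last check the side camera read the carrier face about 2 mm low.

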